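# Point out the green club head and log it

## Robot

A 6-joint arm with a two-finger parallel gripper is mounted at the origin on the work surface. World frame = base frame: x ahead of the robot, y to its left, z up, the work surface at z = 0. Lengths are in mm, angles in rad, forces in N, time in s.
With the tool pointing down it reaches from about 275 to 1000 mm from the base axis. Payload 8.4 kg.
Tool frame: the origin (TCP) lies between the finger pads; the fingertips stand 8 mm ahead of it and the grasp point (between the pads) lies 11 mm behind it (tcp_to_tips is the distance from the TCP to the fingertips, in mm); z points along the fingers, y is the line along which they close (so a half turn about z gives the same grasp; the last joint's range is limited). The gripper opens to 85 mm and grips with 20 to 120 N. Pads are 22 mm wide; open, the fingers measure 114 mm over their backs; the gripper's body (76 mm by 85 mm) begins 54 mm behind the grasp point. The pads swing forward as they close: fully open they stand 13 mm farther back than shut.
Start: joints at [1.282, 0.353, 1.633, -0, 1.155, -0.002], TCP at [176.801, 599.474, 239.281] pointing down, gripper open.
Joint ranges: [-2.63, 2.63], [-0.92, 2.1], [0.06, 2.66], [-1.3, 4.44], [0, 2.69], [-3.02, 3.02]. Speed limits (rad/s): [2.22, 2.22, 2.79, 3.14, 3.14, 3.14].

## Interface

Orientations are given as [roll, pitch, yaw] about the fixed x, y, z axes, in that order (R = Rz(yaw) Ry(pitch) Rx(roll)).
In Python, from rig import * gives the robot as it stands.
- The arm moves only by the tool step_arm, never from a script. Its argument "motion" is a list of rows, each an object with "claw": the finger opening in mm, from 0 to 85.4; "delta_pos": the shift along the tool's x, y, z in mm, a list of three; "turn": the turn about the tool's z in rad. In form: [{"claw": claw, "delta_pos": [dx, dy, dz], "turn": turn}, ...]. A call has 1 to 8 rows; each row shifts and turns the commanded pose from where the row before left it, along the tool's axes as they then stand; what a row does not reach is not made up. A row lasts 1/12 s, in which the tool goes at most 41.7 mm and 7.16 degrees, less where a joint would pass 70% of its speed; a pose out of reach is approached as far as the arm can. A call is refused whole if a number of a shift passes 41.7 or a number of a turn 0.125, either way. A call with a gripper value outside its range is refused whole. The fingers move at their own pace and stop on an object; "force" is the grip in N (left out, the last holds). Time passes only in rows, so rows that do not move let the fingers close. It gives the time, the measured TCP pose, the force, the opening and the grip force at its end, in the units of the state.
- sense(): the state, without advancing time (a new reading comes with each control period).
- grab_frame(name): name is "scene" or "top" or "wrist"; returns a dict with "img" (420x560x3 uint8, red, green, blue), "vertical_fov" (degrees; the focal length in pixels is half the picture's height over the tangent of half this angle, whatever the lens; pixels are square), "cx", "cy" (the principal point, pixels), "R" (3x3) and "t" (3): a world point X has camera coordinates R X + t. Camera axes: x right, y down, z forward; pixel columns grow to the right and rows downward; lengths in mm; the calibration is good to about 2 mm. A picture is of the moment at which its call begins. There is no depth.
- sign_off(): hands the job in; it is judged then, once.
The state is a dict: "clock": time; "qpos": joint angles; "qvel": joint speeds; "joint_efforts": joint torques, N m; "eef_pos": TCP position; "tcp_rot": TCP orientation; "contact_force": force on the tool from outside, world axes, zero at the start; "wrist_torque": the same for the moment, N m; "opening": opening from 0.0 (shut) to 1.0 (fully open); "grasp_force": force on a finger pad.
Only numpy, scipy, OpenCV 4.12 (cv2) and the standard library are available. Lean on these libraries where they do the work, as an engineer would, in place of code of your own. Each camera call takes 0.05 s, during which the arm holds its last target. There are 200 camera calls.

## Task

Show the bench camera which club head is to be worked on: hold the fingertips about 3 cm above the middle of the green golf-club head for three full seconds, without touching it and without pointing at the red or the blue head. Then press the yellow button on the grey console all the way down with the fingertips to log it, let it come back up and move clear. Grasp and move nothing: the three heads, the jar and the screwdriver stay where they are, and the heads are not touched at all.

Things in the scene. Friction and masses are not known exactly. Their poses are not given: they have to be found in the camera images.
- green_head: Loose golf-club head (fairway wood, 210 g) with a green painted crown (the one to point at): about 93 mm along its own x, 80 mm along y, 42 mm high, steel face plate on its -y side, and a thin steel hosel stub at its -x end, 40 mm from the middle, rising to 61 mm above the mat. Stands upright on the mat. Origin: under the middle of the crown, at the sole; z up.
- green_head_crown (a point): Top of the green crown, at its middle: 42 mm above the sole of that head; z up.
- red_head: Loose golf-club head (fairway wood, 210 g) with a red painted crown: about 93 mm along its own x, 80 mm along y, 42 mm high, steel face plate on its -y side, and a thin steel hosel stub at its -x end, 40 mm from the middle, rising to 61 mm above the mat. Stands upright on the mat. Origin: under the middle of the crown, at the sole; z up.
- red_head_crown (a point): Top of the red crown, at its middle: 42 mm above the sole of that head; z up.
- blue_head: Loose golf-club head (fairway wood, 210 g) with a blue painted crown: about 93 mm along its own x, 80 mm along y, 42 mm high, steel face plate on its -y side, and a thin steel hosel stub at its -x end, 40 mm from the middle, rising to 61 mm above the mat. Stands upright on the mat. Origin: under the middle of the crown, at the sole; z up.
- blue_head_crown (a point): Top of the blue crown, at its middle: 42 mm above the sole of that head; z up.
- mat: Fixed black rubber mat, 220 (its x) x 360 (its y) x 4 mm, flat on the bench; the three heads stand on it in a row along its y, in any order, about 115 mm apart, with the screwdriver behind them. Origin: centre of its underside.
- console: Fixed grey control box, 100 x 100 mm and 45 mm high, black top panel, with the round yellow push button in the middle of the top. It stands to the left or to the right of the mat. Origin: centre of its underside; z up.
- log_top (a point): Middle of the top face of the yellow push button (32 mm across) on the console when it is up; z up. Pressed straight down.
- log (a joint): Travel of the yellow button in m: 0 up, 0.006 fully down. A spring brings it back; fully down takes about 5 N.
- jar: Loose closed jar, 56 mm across, 75 mm high, 180 g, standing beyond the console (farther from the robot). Origin: centre of its underside.
- screwdriver: Loose screwdriver with an orange handle, 180 mm long, lying on the mat behind the heads along the mat's y; less than 40 mm high. Origin: on its underside, near the middle of its length; its tip points to its +x.
Not all that is in view belongs to the job. Leave any purple look-alike of the green_head alone. What is shaped like the console but purple is not meant.

How it is judged:
By the outcome, as a careful person would: the job done as asked, in the order asked, and still so for the second after the job is handed in, with the robot touching nothing.
It also fails if it takes over 48 s, if anything falls off the work surface, if the arm or the gripper's body presses on something with over 40 N, if the wrist force passes 120 N, or if a joint passes its speed limit or range.

## Working session

There is one attempt and no reset: what is moved stays moved. The work goes in short steps, Python scripts to look and compute and a tool call to move; the robot and the scene stay as the last step left them, time stands still between calls to the robot, and variables do not carry over. Pictures are saved under pics/ and viewed, at most 10 in all, crops included, and the job is handed in when it is done.

Besides the shell and the picture viewer there is one more tool, called after "Emit:" as name(argument=value, ...), one argument or row to a line, values as JSON. step_arm: Moves the arm, as the interface text tells. Its arguments: {"type":"object","properties":{"motion":{"type":"array","items":{"type":"object","properties":{"claw":{"type":"number"},"delta_pos":{"type":"array","items":{"type":"number"}},"turn":{"type":"number"}}}},"force":{"type":"number"}},"required":["motion"]}

```bash
mkdir -p pics; python3 - <<'E'
from rig import *
import cv2,numpy as np
s=sense();print(s)
for n in("scene","top"):
    f=grab_frame(n);cv2.imwrite(f"pics/{n}0.png",f["img"][:,:,::-1]);print(n,f["vertical_fov"],f["cx"],f["cy"],f["R"],f["t"])
    np.savez(f"{n}0.npz",**f)
E
```

```text
{'clock': 0.0, 'qpos': array([ 1.28157948e+00,  3.53640501e-01,  1.63414622e+00, -3.57966239e-06,
        1.15522014e+00, -2.40519841e-03]), 'qvel': array([-0.00053342,  0.00138747, -0.00126553,  0.00147863,  0.00127591,
        0.00023649]), 'joint_efforts': array([-1.34889856e-04, -6.05239034e+01, -3.42072237e+01,  4.60582476e-05,
        9.08572722e-03,  6.73068530e-05]), 'eef_pos': array([176.6774207 , 599.00934186, 238.56129051]), 'tcp_rot': array([-3.14017844e+00, -1.28525019e-07,  2.85478245e+00]), 'contact_force': array([ 0.47685693, -0.14946172, -0.24468   ]), 'wrist_torque': array([ 0.01179065, -0.00614825, -0.00021882]), 'grasp_force': 0.0, 'opening': 0.9956175448675585}
scene 50.98562621603769 280.5759904693002 203.5193632712087 [[-0.35347797  0.93531578  0.0154177 ]
 [ 0.71885969  0.2821467  -0.63532195]
 [-0.5985767  -0.21348916 -0.77209346]] [ 191.12822145 -340.24734542 1344.79245016]
top 53.4985502955279 278.99380214498893 211.2314237607526 [[-0.0170584  -0.99947481 -0.02755201]
 [-0.98483884  0.02155355 -0.17212758]
 [ 0.17263102  0.02419807 -0.98468928]] [ 18.42823936 528.44565175 778.47820586]
```

View pics/top0.png

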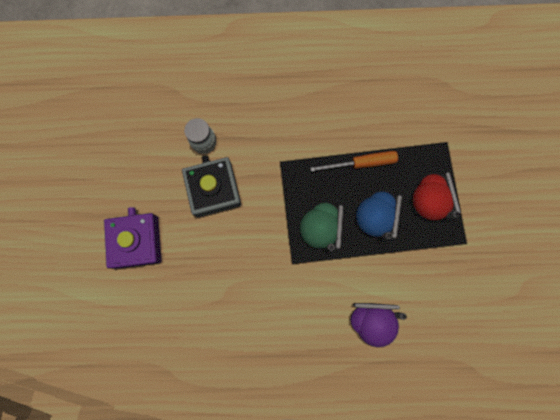

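View pics/scene0.png

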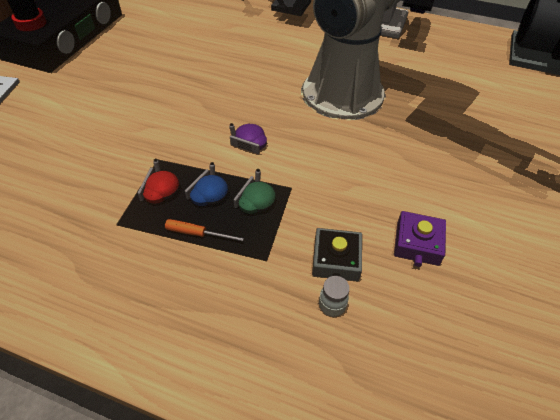

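Top view: green head at about (322,226), with its hosel at (332,248) and face plate to the right. Blue is at (377,215) and red at (434,198). The grey console's button is at (208,183), with the jar at (199,133). The purple decoys are at (125,240) and (375,325). The scene view agrees: green (256,197), grey console button (340,244).

```bash
cat > h.py <<'E'
import numpy as np,cv2
def ray(f,uv):
    h=f["img"].shape[0];F=h/2/np.tan(np.radians(float(f["vertical_fov"]))/2)
    d=f["R"].T@np.array([(uv[0]-f["cx"])/F,(uv[1]-f["cy"])/F,1]);return -f["R"].T@f["t"],d/np.linalg.norm(d)
def plane(f,uv,z):
    c,d=ray(f,uv);return (c+d*(z-c[2])/d[2]).round(1)
def tri(a,ua,b,ub):
    c1,d1=ray(a,ua);c2,d2=ray(b,ub);s=np.linalg.lstsq(np.c_[d1,-d2],c2-c1,rcond=None)[0]
    p,q=c1+s[0]*d1,c2+s[1]*d2;return ((p+q)/2).round(1),np.linalg.norm(p-q).round(1)
def blobs(f,lo,hi,amin=40):
    m=cv2.inRange(cv2.cvtColor(f["img"],cv2.COLOR_RGB2HSV),lo,hi)
    n,l,s,c=cv2.connectedComponentsWithStats(m)
    return [(c[i],s[i],l==i) for i in range(1,n) if s[i][4]>=amin]
G=((50,70,25),(90,255,255));Y=((24,150,80),(34,255,255))
E
python3 - <<'E'
from h import *
T=dict(np.load("top0.npz"));S=dict(np.load("scene0.npz"))
for n,f in(("top",T),("scene",S)):
  for k,(lo,hi) in dict(G=G,Y=Y,B=((100,120,40),(122,255,255)),R=((0,190,60),(4,255,255))).items():
    for c,s,_ in blobs(f,lo,hi):print(n,k,c.round(1),s,plane(f,c,30 if k in"GBR" else 52))
g=blobs(T,*G)[0][0];h=blobs(S,*G)[0][0];print("tri G",tri(T,g,S,h))
print("button tri",tri(T,(208,183),S,(340,244)))
print("mat",[plane(T,p,4) for p in((280,161),(448,143),(466,244),(292,263))],[plane(S,p,4) for p in((168,161),(292,179),(267,255),(121,223))])
f=cv2.resize(T["img"][100:280,170:370],None,fx=4,fy=4,interpolation=cv2.INTER_CUBIC)[:600]
f=cv2.resize(T["img"][140:280,290:480],None,fx=4,fy=4,interpolation=cv2.INTER_CUBIC)
cv2.imwrite("pics/crop1.png",f[:,:,::-1])
E
```

```text
top G [319.5 225.5] [ 299  203   39   46 1353] [500.8 -72.1  30. ]
top Y [207.3 182. ] [200 175  17  16 182] [590.1 150.2  52. ]
top Y [125.2 238.9] [118 232  15  15 178] [479.2 310.7  52. ]
top B [376.6 213.6] [ 356  191   40   46 1353] [ 522.4 -186.9   30. ]
top R [433.5 197.3] [414 174  39  46 928] [ 553.  -302.5   30. ]
scene G [82.  20.4] [75 14 16 15 50] [ -13.9 -949.    30. ]
scene G [256.4 196.7] [239 182  36  31 822] [506.5 -74.2  30. ]
scene Y [424.7 226.1] [418 221  14  11 125] [467.2 307.   52. ]
scene Y [339.1 242.3] [332 237  15  12 150] [576.3 144.6  52. ]
scene B [208.7 189.2] [190 175  38  28 784] [ 526.4 -188.5   30. ]
scene R [25.9 17.6] [ 11   8  32  15 112] [   43.5 -1139.7    30. ]
scene R [160.  185.3] [143 171  36  30 767] [ 557.8 -302.1   30. ]
tri G (array([ 545.7, -157.8,  469.4]), np.float64(313.0))
button tri (array([585.8, 147.7,  60.4]), np.float64(1.0))
mat [array([644.4,   5.2,   4. ]), array([ 674.9, -351.4,    4. ]), array([ 460.3, -369. ,    4. ]), array([428.5, -15.5,   4. ])] [array([ 458.3, -342.9,    4. ]), array([400. , -22.6,   4. ]), array([632.3,   2.8,   4. ]), array([ 673.3, -341.9,    4. ])]
```

View pics/crop1.png

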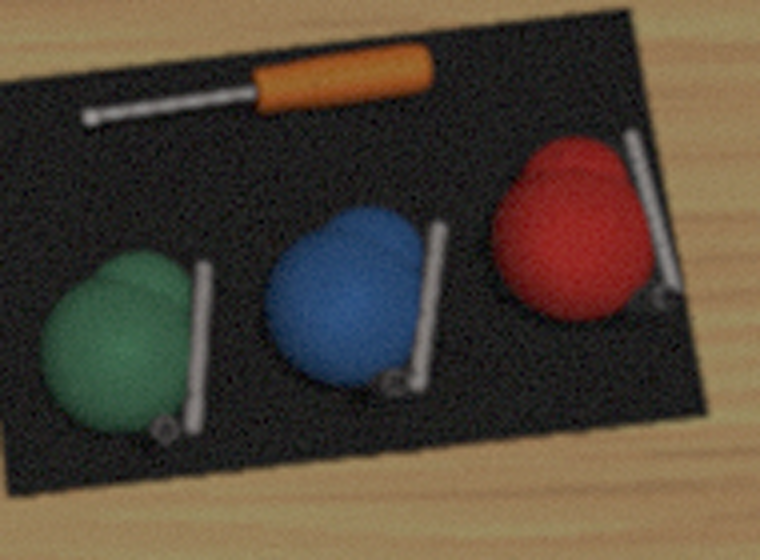

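The crop shows the green crown's large dome centred at crop (120,350), which is pixel (320,227). That casts to about (497,-73) at crown height. The mat measures about 216 x 357, as given, and the heads are about 116 mm apart. The button is near (588,148,59). I'll shut the claw and fly over at the current height, approaching from the side away from red and blue.

Emit:
step_arm(
  motion=[
    {"claw": 0, "delta_pos": [-20.7, -23, 0], "turn": 0},
    {"claw": 0, "delta_pos": [-20.7, -23, 0], "turn": 0},
    {"claw": 0, "delta_pos": [-20.7, -23, 0], "turn": 0},
    {"claw": 0, "delta_pos": [-20.7, -23, 0], "turn": 0},
    {"claw": 0, "delta_pos": [-20.7, -23, 0], "turn": 0},
    {"claw": 0, "delta_pos": [-20.7, -23, 0], "turn": 0},
    {"claw": 0, "delta_pos": [-20.7, -23, 0], "turn": 0},
    {"claw": 0, "delta_pos": [-20.7, -23, 0], "turn": 0},
  ],
)

```text
clock: 0.77
eef_pos: [283.8, 374.6, 239.1]
tcp_rot: [-3.141, -0.0, 2.855]
contact_force: [0.7, 0.5, 0.8]
opening: -0.001
grasp_force: 0.0
```

Emit:
step_arm(
  motion=[
    {"claw": 0, "delta_pos": [-20.7, -23, 0], "turn": 0},
    {"claw": 0, "delta_pos": [-20.7, -23, 0], "turn": 0},
    {"claw": 0, "delta_pos": [-20.7, -23, 0], "turn": 0},
    {"claw": 0, "delta_pos": [-20.7, -23, 0], "turn": 0},
    {"claw": 0, "delta_pos": [-20.7, -23, 0], "turn": 0},
    {"claw": 0, "delta_pos": [-20.7, -23, 0], "turn": 0},
    {"claw": 0, "delta_pos": [-20.7, -23, 0], "turn": 0},
    {"claw": 0, "delta_pos": [-20.7, -23, 0], "turn": 0},
  ],
)

```text
clock: 1.43
eef_pos: [390.6, 151.3, 239.2]
tcp_rot: [-3.142, -0.0, 2.855]
contact_force: [0.7, 0.2, -0.8]
opening: 0.001
grasp_force: 0.0
```

Emit:
step_arm(
  motion=[
    {"claw": 0, "delta_pos": [-20.7, -23, 0], "turn": 0},
    {"claw": 0, "delta_pos": [-20.7, -23, 0], "turn": 0},
    {"claw": 0, "delta_pos": [-20.7, -23, 0], "turn": 0},
    {"claw": 0, "delta_pos": [-20.7, -23, 0], "turn": 0},
    {"claw": 0, "delta_pos": [-20.7, -23, 0], "turn": 0},
    {"claw": 0, "delta_pos": [-20.7, -23, 0], "turn": 0},
    {"claw": 0, "delta_pos": [-15, -17, 0], "turn": 0},
    {"claw": 0, "delta_pos": [0, 0, 0], "turn": 0},
  ],
)

```text
clock: 2.1
eef_pos: [481.5, -38.4, 239.2]
tcp_rot: [-3.141, 0.001, 2.852]
contact_force: [-0.4, 0.6, 0.1]
opening: 0.004
grasp_force: 0.0
```

```bash
python3 - <<'E'
from rig import *
import rig
from h import *
s=sense();print(s["clock"],s["eef_pos"],s["tcp_rot"],s["opening"],s["contact_force"],getattr(rig,"tcp_to_tips",None),[n for n in dir(rig) if n[0]!='_'][:30])
f=grab_frame("wrist");np.savez("w1.npz",**f);cv2.imwrite("pics/w1.png",f["img"][:,:,::-1])
for c,st,_ in blobs(f,*G,amin=300):print(c,st,plane(f,c,30))
E
```

```text
2.1 [481.53909505 -38.37093858 239.18244901] [-3.14069468e+00  1.11098827e-03  2.85232377e+00] 0.0035884500826978546 [-0.36064775  0.63267532  0.11162968] 8.0 ['MotionError', 'grab_frame', 'sense', 'sign_off', 'tcp_to_tips']
[252.09141428 200.85718255] [ 220  165   66   74 3599] [498.9 -74.4  30. ]
```

View pics/w1.png

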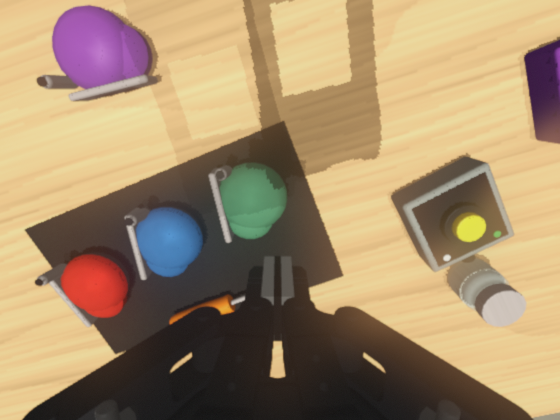

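The wrist picture shows the green dome centred at about (253,197), with its small lobe towards +x, and the grey console's button at (470,227).

```bash
python3 - <<'E'
from h import *
W=dict(np.load("w1.npz"));T=dict(np.load("top0.npz"));S=dict(np.load("scene0.npz"))
print("dome tri",tri(W,(253,197),T,(320,227.5)),[plane(W,(253,197),z) for z in(20,30,46)],[plane(T,(320,227.5),z) for z in(20,30,46)])
for n,v in(("hosel",(222,174)),):print(n,plane(W,v,60),plane(T,(331,247),60),tri(W,v,T,(331,247)))
print("face",plane(W,(213,175),25),plane(W,(229,241),25),plane(T,(341,206),25),plane(T,(338.5,248),25))
b=[(c,s[4]) for c,s,_ in blobs(W,*Y)];print(b)
c=min((x for x in b),key=lambda x:np.hypot(*(x[0]-(470,227))))[0]
for F,u in((T,(207.3,182)),(S,(339.1,242.3))):print("btn",tri(W,c,F,u))
print(tri(S,(339.1,242.3),T,(207.3,182)),plane(W,c,57),plane(T,(207.3,182),57),plane(S,(339.1,242.3),57))
E
```

```text
dome tri (array([498.3, -74. ,  17.4]), np.float64(0.3)) [array([497.5, -73.6,  20. ]), array([494.7, -72. ,  30. ]), array([490.3, -69.3,  46. ])] [array([498.1, -73.6,  20. ]), array([496.7, -72.9,  30. ]), array([494.6, -71.7,  46. ])]
hosel [454.  -89.7  60. ] [454.8 -90.4  60. ] (array([455.1, -91. ,  54.1]), np.float64(0.3))
face [ 458.2 -108.3   25. ] [ 541.4 -118.5   25. ] [ 540.4 -117.2   25. ] [ 455.5 -108.6   25. ]
[(array([470.54858934, 227.9184953 ]), np.int32(638))]
btn (array([588.6, 149.4,  57.4]), np.float64(0.5))
btn (array([584.6, 145.8,  64. ]), np.float64(0.7))
(array([586.5, 146.5,  66.9]), np.float64(1.6)) [588.6 149.8  57. ] [588.8 149.3  57. ] [579.8 144.9  57. ]
```

Green crown middle is about (497,-74,46) and the button about (588,149,57). The face plate and hosel agree with this. I'll go over the head, come part way down and check where the tips really are.

Emit:
step_arm(
  motion=[
    {"claw": 0, "delta_pos": [-12.5, -15, 0], "turn": 0},
    {"claw": 0, "delta_pos": [-12.5, -15, 0], "turn": 0},
    {"claw": 0, "delta_pos": [0, 0, 30], "turn": 0},
    {"claw": 0, "delta_pos": [0, 0, 30], "turn": 0},
    {"claw": 0, "delta_pos": [0, 0, 30], "turn": 0},
    {"claw": 0, "delta_pos": [0, 0, 30], "turn": 0},
    {"claw": 0, "delta_pos": [0, 0, 15], "turn": 0},
    {"claw": 0, "delta_pos": [0, 0, 0], "turn": 0},
  ],
)

```text
clock: 2.82
eef_pos: [492.5, -69.7, 101.1]
tcp_rot: [-3.141, -0.007, 2.855]
contact_force: [-1.0, 0.7, -0.2]
opening: -0.002
grasp_force: 0.0
```

```bash
python3 - <<'E'
from rig import *
from h import *
s=sense();p=s["eef_pos"];print(p,s["tcp_rot"])
out=[]
for n in("scene","wrist"):
    f=grab_frame(n);F=210/np.tan(np.radians(f["vertical_fov"])/2)
    for dz in(8,21):
        c=f["R"]@(p-[0,0,dz])+f["t"];print(n,dz,(c[:2]/c[2]*F+[f["cx"],f["cy"]]).round(1))
    i=f["img"]
    out.append(cv2.resize(i[120:240,190:320],None,fx=3,fy=3) if n=="scene" else cv2.resize(i[90:330,150:410],None,fx=1.5,fy=1.5))
cv2.imwrite("pics/h1.png",np.hstack(out)[:,:,::-1]);print(out[0].shape,out[1].shape)
E
```

```text
[492.48639049 -69.71306203 101.06092193] [-3.14088007 -0.00664674  2.85543055]
scene 8 [259.9 174.7]
scene 21 [260.  178.6]
wrist 8 [277.5 268.2]
wrist 21 [277.5 256.4]
(360, 390, 3) (360, 390, 3)
```

View pics/h1.png

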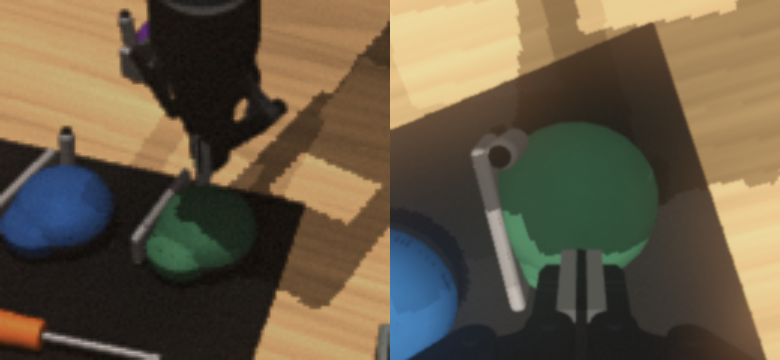

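The left crop shows the shut tips over the green head, ending at about (258,182) in the full scene picture. In the wrist view the tip edge is at about (278,257). I'll compare both with the 22 mm wide pad edge, to settle how far the tips reach.

```bash
python3 - <<'E'
from rig import *
from h import *
s=sense();p=s["eef_pos"];print(p,s["clock"])
xt=np.array([-.959,.283,0]);yt=np.array([.283,.959,0])
for n in("scene","wrist"):
    f=grab_frame(n);F=210/np.tan(np.radians(f["vertical_fov"])/2);print((-f["R"].T@f["t"]).round(0))
    for dz in(8,21):
        for o in(-11,11):
          c=f["R"]@(p+o*xt-[0,0,dz])+f["t"];print(n,dz,o,(c[:2]/c[2]*F+[f["cx"],f["cy"]]).round(1))
E
```

```text
[495.06609847 -70.31885925 104.26124938] 2.9167
[1117.  204.  819.]
scene 8 -11 [256.  177.3]
scene 8 11 [262.2 171.6]
scene 21 -11 [256.2 181.2]
scene 21 11 [262.3 175.6]
[414. -47. 239.]
wrist 8 -11 [277.6 288.2]
wrist 8 11 [277.7 250.9]
wrist 21 -11 [277.6 275.1]
wrist 21 11 [277.7 240. ]
```

The wrist view confirms that the tips are 8 mm ahead of the TCP. Now the final approach and hold at TCP z of about 84.

Emit:
step_arm(
  motion=[
    {"claw": 0, "delta_pos": [-2.5, -3, 10], "turn": 0},
    {"claw": 0, "delta_pos": [0, 0, 10], "turn": 0},
    {"claw": 0, "delta_pos": [0, 0, 0], "turn": 0},
    {"claw": 0, "delta_pos": [0, 0, 0], "turn": 0},
    {"claw": 0, "delta_pos": [0, 0, 0], "turn": 0},
  ],
)

```text
clock: 3.43
eef_pos: [496.9, -74.7, 84.2]
tcp_rot: [-3.142, -0.0, 2.855]
contact_force: [-1.0, 0.3, -0.4]
opening: -0.003
grasp_force: 0.0
```

On target, with the tips at (497,-75,76). Holding for about 4 s.

Emit:
step_arm(
  motion=[
    {"claw": 0},
    {"claw": 0},
    {"claw": 0},
    {"claw": 0},
    {"claw": 0},
    {"claw": 0},
    {"claw": 0},
    {"claw": 0},
  ],
)

```text
schema error: expected keys claw, delta_pos, turn
```

```bash
python3 - <<'E'
from rig import *
from h import *
s=sense();print(s["clock"],s["eef_pos"])
f=grab_frame("wrist");np.savez("w2.npz",**f);cv2.imwrite("pics/w2.png",f["img"][:,:,::-1])
for c,st,_ in blobs(f,(45,60,15),(95,255,255),300):print(c,st,plane(f,c,30))
E
```

```text
3.4333 [496.93699001 -74.70067829  84.19246244]
[280.97915995 223.00934579] [ 223  170  116  119 9309] [489.2 -70.2  30. ]
```

View pics/w2.png

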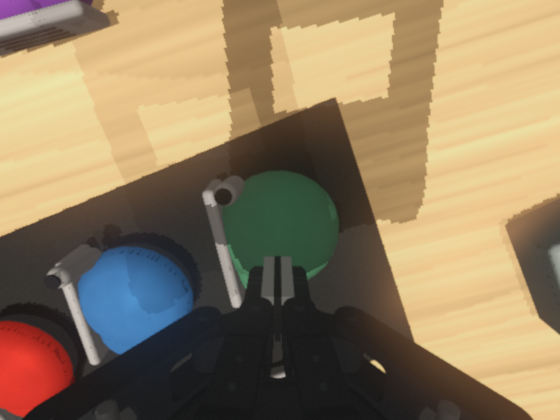

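The wrist view shows the tips over the green dome, which spans columns 223–338 and starts at row 170. Its centre casts to about (496,-72), so the aim is good. I'll hold with complete rows.

Emit:
step_arm(
  motion=[
    {"claw": 0, "delta_pos": [0, 0, 0], "turn": 0},
    {"claw": 0, "delta_pos": [0, 0, 0], "turn": 0},
    {"claw": 0, "delta_pos": [0, 0, 0], "turn": 0},
    {"claw": 0, "delta_pos": [0, 0, 0], "turn": 0},
    {"claw": 0, "delta_pos": [0, 0, 0], "turn": 0},
    {"claw": 0, "delta_pos": [0, 0, 0], "turn": 0},
    {"claw": 0, "delta_pos": [0, 0, 0], "turn": 0},
    {"claw": 0, "delta_pos": [0, 0, 0], "turn": 0},
  ],
)

```text
clock: 4.15
eef_pos: [497.1, -74.6, 84.3]
tcp_rot: [3.142, -0.0, 2.855]
contact_force: [-0.3, 0.4, -0.3]
opening: 0.001
grasp_force: 0.0
```

Emit:
step_arm(
  motion=[
    {"claw": 0, "delta_pos": [0, 0, 0], "turn": 0},
    {"claw": 0, "delta_pos": [0, 0, 0], "turn": 0},
    {"claw": 0, "delta_pos": [0, 0, 0], "turn": 0},
    {"claw": 0, "delta_pos": [0, 0, 0], "turn": 0},
    {"claw": 0, "delta_pos": [0, 0, 0], "turn": 0},
    {"claw": 0, "delta_pos": [0, 0, 0], "turn": 0},
    {"claw": 0, "delta_pos": [0, 0, 0], "turn": 0},
    {"claw": 0, "delta_pos": [0, 0, 0], "turn": 0},
  ],
)

```text
clock: 4.82
eef_pos: [497.1, -74.7, 84.3]
tcp_rot: [-3.142, 0.0, 2.855]
contact_force: [0.5, 0.0, -0.4]
opening: -0.002
grasp_force: 0.0
```

Emit:
step_arm(
  motion=[
    {"claw": 0, "delta_pos": [0, 0, 0], "turn": 0},
    {"claw": 0, "delta_pos": [0, 0, 0], "turn": 0},
    {"claw": 0, "delta_pos": [0, 0, 0], "turn": 0},
    {"claw": 0, "delta_pos": [0, 0, 0], "turn": 0},
    {"claw": 0, "delta_pos": [0, 0, 0], "turn": 0},
    {"claw": 0, "delta_pos": [0, 0, 0], "turn": 0},
    {"claw": 0, "delta_pos": [0, 0, 0], "turn": 0},
    {"claw": 0, "delta_pos": [0, 0, 0], "turn": 0},
  ],
)

```text
clock: 5.48
eef_pos: [497.1, -74.6, 84.3]
tcp_rot: [-3.142, 0.0, 2.855]
contact_force: [0.5, -0.0, 0.2]
opening: -0.001
grasp_force: 0.0
```

Emit:
step_arm(
  motion=[
    {"claw": 0, "delta_pos": [0, 0, 0], "turn": 0},
    {"claw": 0, "delta_pos": [0, 0, 0], "turn": 0},
    {"claw": 0, "delta_pos": [0, 0, 0], "turn": 0},
    {"claw": 0, "delta_pos": [0, 0, 0], "turn": 0},
    {"claw": 0, "delta_pos": [0, 0, 0], "turn": 0},
    {"claw": 0, "delta_pos": [0, 0, 0], "turn": 0},
    {"claw": 0, "delta_pos": [0, 0, 0], "turn": 0},
    {"claw": 0, "delta_pos": [0, 0, 0], "turn": 0},
  ],
)

```text
clock: 6.15
eef_pos: [497.1, -74.6, 84.3]
tcp_rot: [-3.142, 0.0, 2.855]
contact_force: [-0.1, -0.1, -0.6]
opening: -0.002
grasp_force: 0.0
```

Emit:
step_arm(
  motion=[
    {"claw": 0, "delta_pos": [0, 0, 0], "turn": 0},
    {"claw": 0, "delta_pos": [0, 0, 0], "turn": 0},
    {"claw": 0, "delta_pos": [0, 0, 0], "turn": 0},
    {"claw": 0, "delta_pos": [0, 0, 0], "turn": 0},
    {"claw": 0, "delta_pos": [0, 0, 0], "turn": 0},
    {"claw": 0, "delta_pos": [0, 0, 0], "turn": 0},
    {"claw": 0, "delta_pos": [0, 0, 0], "turn": 0},
    {"claw": 0, "delta_pos": [0, 0, 0], "turn": 0},
  ],
)

```text
clock: 6.82
eef_pos: [497.1, -74.7, 84.3]
tcp_rot: [-3.142, 0.0, 2.855]
contact_force: [-0.0, -0.3, -0.4]
opening: 0.001
grasp_force: 0.0
```

Emit:
step_arm(
  motion=[
    {"claw": 0, "delta_pos": [0, 0, 0], "turn": 0},
    {"claw": 0, "delta_pos": [0, 0, 0], "turn": 0},
    {"claw": 0, "delta_pos": [0, 0, 0], "turn": 0},
    {"claw": 0, "delta_pos": [0, 0, 0], "turn": 0},
    {"claw": 0, "delta_pos": [0, 0, 0], "turn": 0},
    {"claw": 0, "delta_pos": [0, 0, 0], "turn": 0},
    {"claw": 0, "delta_pos": [0, 0, 0], "turn": 0},
    {"claw": 0, "delta_pos": [0, 0, 0], "turn": 0},
  ],
)

```text
clock: 7.48
eef_pos: [497.1, -74.7, 84.3]
tcp_rot: [-3.142, 0.0, 2.855]
contact_force: [-0.3, 1.2, -0.4]
opening: 0.001
grasp_force: 0.0
```

Held for 4 s. Next I lift and go above the button.

Emit:
step_arm(
  motion=[
    {"claw": 0, "delta_pos": [0, 0, -25], "turn": 0},
    {"claw": 0, "delta_pos": [0, 0, -25], "turn": 0},
    {"claw": 0, "delta_pos": [0, 0, -10], "turn": 0},
    {"claw": 0, "delta_pos": [-3, 30, 0], "turn": 0},
    {"claw": 0, "delta_pos": [-3, 30, 0], "turn": 0},
    {"claw": 0, "delta_pos": [-3, 30, 0], "turn": 0},
    {"claw": 0, "delta_pos": [-3, 30, 0], "turn": 0},
    {"claw": 0, "delta_pos": [-3, 30, 0], "turn": 0},
  ],
)

```text
clock: 8.15
eef_pos: [554.2, 66.3, 144.1]
tcp_rot: [3.142, 0.0, 2.855]
contact_force: [-0.0, -0.2, 0.6]
opening: -0.0
grasp_force: 0.0
```

Emit:
step_arm(
  motion=[
    {"claw": 0, "delta_pos": [-3, 30, 0], "turn": 0},
    {"claw": 0, "delta_pos": [-3, 30, 0], "turn": 0},
    {"claw": 0, "delta_pos": [-3, 30, 0], "turn": 0},
    {"claw": 0, "delta_pos": [0, 0, 0], "turn": 0},
    {"claw": 0, "delta_pos": [0, 0, 0], "turn": 0},
    {"claw": 0, "delta_pos": [0, 0, 0], "turn": 0},
  ],
)

```text
clock: 8.65
eef_pos: [587.3, 148.3, 143.7]
tcp_rot: [-3.141, -0.001, 2.855]
contact_force: [-0.3, 0.3, 0.5]
opening: -0.004
grasp_force: 0.0
```

```bash
python3 - <<'E'
from rig import *
from h import *
s=sense();print(s["clock"],s["eef_pos"],s["contact_force"])
f=grab_frame("wrist");np.savez("w3.npz",**f);cv2.imwrite("pics/w3.png",f["img"][:,:,::-1])
for c,st,_ in blobs(f,(22,120,60),(36,255,255),200):print(c,st,[plane(f,c,z) for z in(53,57,61)])
E
```

```text
8.65 [587.28289294 148.31822659 143.70575066] [-0.29430795  0.26567329  0.54363935]
[475.312   4.296] [455   0  45  12 375] [array([487.4, 305.3,  53. ]), array([487.7, 302.9,  57. ]), array([488. , 300.5,  61. ])]
[273.80984491 216.62643291] [ 253  195   43   44 1483] [array([587.1, 145.2,  53. ]), array([585.7, 145.7,  57. ]), array([584.2, 146.2,  61. ])]
```

View pics/w3.png

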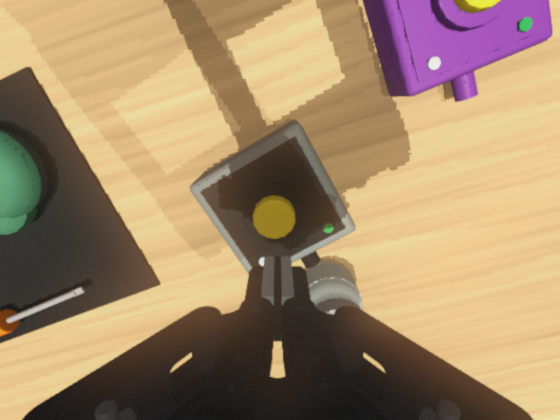

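The wrist view shows the grey console's button at (274,217), which casts to (586,146). That is 2 mm from the present aim. I'll correct and descend.

Emit:
step_arm(
  motion=[
    {"claw": 0, "delta_pos": [0.5, -1.7, 25], "turn": 0},
    {"claw": 0, "delta_pos": [0, 0, 25], "turn": 0},
    {"claw": 0, "delta_pos": [0, 0, 15], "turn": 0},
    {"claw": 0, "delta_pos": [0, 0, 4], "turn": 0},
    {"claw": 0, "delta_pos": [0, 0, 0], "turn": 0},
    {"claw": 0, "delta_pos": [0, 0, 0], "turn": 0},
  ],
)

```text
clock: 9.2
eef_pos: [587.2, 146.6, 75.9]
tcp_rot: [3.142, 0.0, 2.854]
contact_force: [0.6, 0.5, 0.1]
opening: -0.002
grasp_force: 0.0
```

Emit:
step_arm(
  motion=[
    {"claw": 0, "delta_pos": [0, 0, 2], "turn": 0},
    {"claw": 0, "delta_pos": [0, 0, 2], "turn": 0},
    {"claw": 0, "delta_pos": [0, 0, 2], "turn": 0},
    {"claw": 0, "delta_pos": [0, 0, 2], "turn": 0},
    {"claw": 0, "delta_pos": [0, 0, 0], "turn": 0},
    {"claw": 0, "delta_pos": [0, 0, 0], "turn": 0},
  ],
)

```text
clock: 9.7
eef_pos: [588.1, 147.2, 68.9]
tcp_rot: [3.141, 0.002, 2.855]
contact_force: [-1.2, -3.4, 13.9]
opening: 0.001
grasp_force: 7.3
```

13.9 N at a tip height of 61 is well past the 5 N spring, so the button is probably at its stop. I'll press 1 mm more and look.

Emit:
step_arm(
  motion=[
    {"claw": 0, "delta_pos": [0, 0, 1], "turn": 0},
    {"claw": 0, "delta_pos": [0, 0, 0], "turn": 0},
    {"claw": 0, "delta_pos": [0, 0, 0], "turn": 0},
    {"claw": 0, "delta_pos": [0, 0, 0], "turn": 0},
  ],
)

```text
clock: 10.03
eef_pos: [588.2, 147.3, 68.8]
tcp_rot: [3.141, 0.002, 2.855]
contact_force: [-4.7, -4.2, 23.7]
opening: -0.004
grasp_force: 11.6
```

```bash
python3 - <<'E'
from rig import *
from h import *
s=sense();print(s["clock"],s["eef_pos"],s["contact_force"])
f=grab_frame("scene");w=grab_frame("wrist")
cv2.imwrite("pics/p1.png",np.hstack([cv2.resize(f["img"][190:320,280:410],(400,400)),cv2.resize(w["img"][130:350,170:390],(400,400))])[:,:,::-1])
E
```

```text
10.0333 [588.19464369 147.25224463  68.76397234] [-4.7193311  -4.15734291 23.66711039]
```

View pics/p1.png

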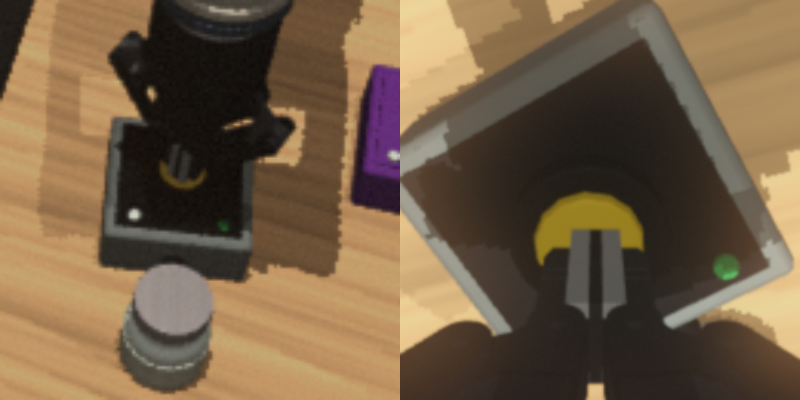

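The tips are on the yellow button, the jar is clear, and there is a hard stop at TCP z of 68.8. I'll release in small steps and read the spring force, to verify the full 6 mm of travel.

Emit:
step_arm(
  motion=[
    {"claw": 0, "delta_pos": [0, 0, -3], "turn": 0},
    {"claw": 0, "delta_pos": [0, 0, 0], "turn": 0},
    {"claw": 0, "delta_pos": [0, 0, 0], "turn": 0},
  ],
)

```text
clock: 10.38
eef_pos: [588.0, 147.3, 70.1]
tcp_rot: [3.141, 0.002, 2.855]
contact_force: [2.8, -2.4, 4.1]
opening: -0.002
grasp_force: 2.1
```

Emit:
step_arm(
  motion=[
    {"claw": 0, "delta_pos": [0, 0, -2], "turn": 0},
    {"claw": 0, "delta_pos": [0, 0, 0], "turn": 0},
    {"claw": 0, "delta_pos": [0, 0, 0], "turn": 0},
  ],
)

```text
clock: 10.63
eef_pos: [587.5, 147.5, 71.4]
tcp_rot: [3.141, 0.001, 2.855]
contact_force: [3.1, -0.6, 3.5]
opening: 0.001
grasp_force: 1.7
```

Emit:
step_arm(
  motion=[
    {"claw": 0, "delta_pos": [0, 0, -2], "turn": 0},
    {"claw": 0, "delta_pos": [0, 0, 0], "turn": 0},
    {"claw": 0, "delta_pos": [0, 0, 0], "turn": 0},
  ],
)

```text
clock: 10.88
eef_pos: [586.9, 147.4, 73.2]
tcp_rot: [3.141, -0.0, 2.855]
contact_force: [1.7, 0.5, 2.3]
opening: 0.003
grasp_force: 1.2
```

Emit:
step_arm(
  motion=[
    {"claw": 0, "delta_pos": [0, 0, -2], "turn": 0},
    {"claw": 0, "delta_pos": [0, 0, 0], "turn": 0},
    {"claw": 0, "delta_pos": [0, 0, 0], "turn": 0},
  ],
)

```text
clock: 11.13
eef_pos: [586.4, 147.2, 75.0]
tcp_rot: [-3.141, -0.001, 2.855]
contact_force: [0.3, 1.1, 0.7]
opening: 0.005
grasp_force: 0.7
```

The force falls about 0.8 N/mm, from about 5 N at the stop to roughly zero at 75 mm, so the full 6 mm was pressed. Moving clear.

Emit:
step_arm(
  motion=[
    {"claw": 0, "delta_pos": [0, 0, -10], "turn": 0},
    {"claw": 0, "delta_pos": [0, 0, -30], "turn": 0},
    {"claw": 0, "delta_pos": [0, 0, -30], "turn": 0},
    {"claw": 0, "delta_pos": [0, 0, -30], "turn": 0},
    {"claw": 0, "delta_pos": [0, 0, 0], "turn": 0},
    {"claw": 0, "delta_pos": [0, 0, 0], "turn": 0},
    {"claw": 0, "delta_pos": [0, 0, 0], "turn": 0},
    {"claw": 0, "delta_pos": [0, 0, 0], "turn": 0},
  ],
)

```text
clock: 11.8
eef_pos: [586.0, 147.0, 174.2]
tcp_rot: [-3.14, -0.002, 2.855]
contact_force: [0.7, -0.1, -0.5]
opening: 0.001
grasp_force: 0.0
```

```bash
python3 - <<'E'
from rig import *
from h import *
s=sense();print(s["clock"],s["eef_pos"],s["contact_force"],np.abs(s["qvel"]).max())
f=grab_frame("top")
for k in(G,((100,120,40),(122,255,255)),((0,190,60),(4,255,255))):print([c.round(1) for c,_,_ in blobs(f,*k,amin=500)])
print(sign_off())
E
```

```text
11.8 [586.00382055 147.02337831 174.15882636] [ 0.72574689 -0.06650612 -0.45662181] 0.00946308683409755
[array([319.6, 225.5])]
[array([376.5, 213.7])]
[array([433.5, 197.3])]
the job is handed in; nothing more can be done
None
```

Job done and handed in: the fingertips held about 3 cm above the green head for 4 s, then pressed the yellow button fully down, released it and moved clear; the three heads show no movement in the last top picture.

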